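# Join a batch of capsules in the capsule press

## Robot

A 6-joint arm with a two-finger parallel gripper is mounted at the origin on a cart in front of the work surface, level with it; the furniture and walls round the work are solid. World frame = base frame: x ahead of the robot, y to its left, z up, the work surface at z = 0. Lengths are in mm, angles in rad, forces in N, time in s.
With the tool pointing down it reaches from about 275 to 875 mm from the base axis. Payload 12.5 kg.
Tool frame: the origin (TCP) lies at the very end of the fingers, on their centre line; the grasp point (between the pads) lies 19 mm behind it; x points along the fingers, y is the direction in which the jaws open and shut, and the axes are right-handed (so a half turn about x gives the same grasp; the last joint's range is limited). The gripper opens to 85 mm and grips with 20 to 120 N. Pads are 22 mm wide; open, the fingers measure 114 mm over their backs; the gripper's body (76 mm by 85 mm) begins 54 mm behind the grasp point. The pads swing forward as they close: fully open they stand 13 mm farther back than shut.
Start: joints at [-1.355, 0.351, 1.652, -0, 1.139, -0.085], TCP at [162.976, -525.284, 203.69] pointing down, gripper open.
Joint ranges: [-2.75, 2.75], [-0.79, 2.1], [0.01, 2.65], [-1.57, 4.71], [0.07, 3.14], [-2.87, 2.87]. Speed limits (rad/s): [2.22, 2.22, 2.79, 3.14, 3.14, 3.14].

## Interface

Orientations are given as a unit quaternion [x, y, z, w].
In Python, from station import robot gives the robot as it stands.
- The arm moves only by the tool servo_tool, never from a script. Its argument "moves" is a list of rows, each an object with "slide": the shift along the world's x, y, z in cm, a list of three; "rotation": the turn, a rotation vector about the world's x, y, z in rad, a list of three. A call has 1 to 5 rows; each row is the pose to reach, as a shift and turn from the pose measured when the call began; what a row does not reach only later rows make up. A row lasts 1/12 s, in which the tool goes at most 41.7 mm and 7.16 degrees, less where a joint would pass 70% of its speed; a pose out of reach is approached as far as the arm can. A call with a gripper value outside its range is refused whole. "fingers" is the finger opening in cm, from 0 to 8.54, set as the call begins (left out, the last holds). The fingers move at their own pace and stop on an object; "newtons" is the grip in N (left out, the last holds). Time passes only in rows, so rows that repeat a pose let the fingers close. It gives the time, the measured TCP pose, the force and the opening at its end, in the units of the state.
- robot.state(): the state, without advancing time (a new reading comes with each control period).
- robot.read_camera(name): name is "scene" or "side" or "wrist"; returns (picture, depth): 400x640x3 uint8, red, green, blue; 400x640 float32, mm along the optical axis (not along the pixel's ray), 0 where there is no reading.
- robot.calibration(name): a dict with "mtx" (3x3 intrinsics, pixels), "k1" (the pictures are not rectified: a ray, as slopes to the right and down, at radius r is drawn at 1 + k1 r^2 times it, then the intrinsics apply), "R" (3x3) and "t" (3): a world point X has camera coordinates R X + t; the wrist camera has in their place "tool_from_camera" (4x4, takes a point from camera to tool coordinates, whose origin is the TCP and whose axes are the tool frame's). Camera axes: x right, y down, z forward; pixel columns grow to the right and rows downward; lengths in mm; the calibration is good to about 2 mm. A picture is of the moment at which its call begins: read the wrist's pose just before it. calibration takes no time and is no camera call.
- robot.hand_in(): hands the job in, once; it reports no verdict.
The state is a dict: "time_s": time; "qpos": joint angles; "joint_velocities": joint speeds; "joint_efforts": joint torques, N m; "position": TCP position; "ee_rot": TCP orientation; "ft_force": force on the tool from outside, world axes, zero at the start; "wrist_torque": the same for the moment, N m; "finger_gap": finger opening in mm.
Only numpy, scipy, OpenCV 4.12 (cv2) and the standard library are available. Lean on these libraries where they do the work, as an engineer would, in place of code of your own. Each camera call takes 0.05 s, during which the arm holds its last target.

## Task

Finish the batch in the hand-lever capsule press: push its raised lid down fully shut over the capsules, then push the side lever towards the back of the press, past its first click and all the way to its second stop, so that the capsules are locked and not just pre-locked. Use light pushes of the fingers only: do not grip, lift or shove the press or its parts, leave the vial, the jar and the spatula beside it as they are, and finish clear of everything.

Things in the scene. Friction and masses are not known exactly. Their poses are not given: they have to be found in the camera images.
- press: capsule press: grey base 230 x 230 mm, plate of 100 capsules on top, 94 mm high without lid and lever; about 5 kg, loose on rubber feet (slides if pushed over about 30 N). Origin: centre of its underside; +z up, +x from its front (facing the robot, turned up to 0.4 rad) to its back, +y to its left. Lid hinged at the back; lever on its left side (+y), spindle along y at x 0, z 0.050
- lid_hinge (a point): middle of the lid's hinge line, which runs along the press's y axis at the back of the press, 104 mm above the worktop
- lid_edge (a point): upper face of the lid's free front rail, half-way across. The lid is a flat frame 176 mm wide round a clear plate, reaching 191 mm from the hinge line (this point: 185 mm; a 50 mm wide finger tab reaches 205 mm). Shut, it is level: top of the rails 110 mm, of the clear plate 107 mm above the worktop
- lid (a joint): angle of the lid in rad: 0 shut and level, larger is more raised (0.55 to 0.9 at the start). A stiff hinge holds it where it is left; about 5 N on the middle of its upper face pushes it down.
- sleeve: centre of the round black cross bar at the top of the lever, a rubber sleeve that turns freely: 20 mm thick, 70 mm long, parallel to the press's y axis, sticking out to the left of the press. It moves on an arc of 105 mm radius about the spindle, 137 mm above the worktop at both ends and 155 mm half-way
- lever (a joint): lever angle in rad: 0 start, leaning 0.6 to the press's front; 0.6 upright, first click (pre-locked); 1.2 leaning 0.6 to the back, second and last stop (locked). A spring detent holds it at each; about 7 N on the bar pushes it out, and past the middle it springs on to the next. It also draws two clamps 19 mm in over the lid's front corners and lifts the plate of capsule bodies
- vial: open amber vial with tablets, 36 mm across, 84 mm high, standing to the right of the press. Origin: centre of its underside
- jar: amber jar with a white lid, 68 mm across, 92 mm high, standing to the left of the lever. Origin: centre of its underside
- spatula: white counting spatula lying to the right of the press, 18 x 208 x 9 mm, long along its y axis. Origin: centre of its underside

How it is judged:
By the outcome, as a careful person would: the job done as asked, in the order asked, and still so for the second after the job is handed in, with the robot touching nothing.
It also fails if it takes over 45 s, if anything falls off the work surface, if the arm or the gripper's body presses on something with over 40 N, if the wrist force passes 120 N, or if a joint passes its speed limit or range.

## Working session

There is one attempt and no reset: what is moved stays moved. The work goes in short steps, Python scripts to look and compute and a tool call to move; the robot and the scene stay as the last step left them, time stands still between calls to the robot, and variables do not carry over. Pictures are saved under pics/ and viewed, and the job is handed in when it is done.

Besides the shell and the picture viewer there is one more tool, called as name([rows], argument=value, ...), one row to a line, values as JSON. servo_tool: Moves the arm, as the interface text tells. Its arguments: {"type":"object","properties":{"moves":{"type":"array"},"fingers":{"type":"number"},"newtons":{"type":"number"}},"required":["moves"]}

```bash
mkdir -p pics; ls
python3 - <<'E'
from station import robot
import cv2,numpy as np
s=robot.state();print(s)
for n in("scene","side"):
    p,d=robot.read_camera(n);cv2.imwrite(f"pics/{n}0.png",p[:,:,::-1]);np.save(f"pics/{n}0.npy",d);cv2.imwrite(f"pics/{n}0raw.png",p[:,:,::-1])
    c=robot.calibration(n);print(n,c)
print(robot.calibration("wrist"))
E
```

```text
pics
{'time_s': 0.0, 'qpos': array([-1.35458905e+00,  3.51225414e-01,  1.65246271e+00, -2.10591982e-05,
        1.13909656e+00, -8.46213398e-02]), 'joint_velocities': array([ 0.0010195 , -0.00058635, -0.00032335, -0.00122408, -0.0011777 ,
       -0.00022191]), 'joint_efforts': array([-2.01185780e-03, -5.06099904e+01, -2.91408527e+01, -1.97108175e-04,
        4.52043416e-03, -1.45959362e-06]), 'position': array([ 162.89717477, -524.9238829 ,  203.14969109]), 'ee_rot': array([-0.69908785, -0.10638153,  0.69915676, -0.10554135]), 'ft_force': array([ 0.73473325,  0.25768001, -0.85835582]), 'wrist_torque': array([ 0.01411389, -0.07306645,  0.05173943]), 'finger_gap': 85.17816086007073}
scene {'mtx': array([[364.59461731,   0.        , 314.8891365 ],
       [  0.        , 364.59461731, 193.62343977],
       [  0.        ,   0.        ,   1.        ]]), 'k1': -0.04312623806850377, 'R': array([[-0.8838227 , -0.46754756,  0.01602226],
       [-0.36798494,  0.6736522 , -0.64092106],
       [ 0.28886765, -0.57235653, -0.76743957]]), 't': array([499.65121652, 311.52431645, 959.82659856])}
side {
[... 253 characters left out ...]
.19768838, -0.62612458, -0.75424618],
       [ 0.23820809,  0.71568357, -0.65654698]]), 't': array([-587.939609  ,  151.95066503, 1658.53293025])}
{'mtx': array([[321.9639951 ,   0.        , 323.05931   ],
       [  0.        , 321.9639951 , 202.25899516],
       [  0.        ,   0.        ,   1.        ]]), 'k1': -0.034454929359580506, 'tool_from_camera': array([[ 2.73314706e-05, -3.10152943e-01,  9.50686674e-01,
        -1.69214734e+02],
       [ 9.99999819e-01, -5.63667763e-04, -2.12640701e-04,
         5.63459968e-02],
       [ 6.01822570e-04,  9.50686507e-01,  3.10152871e-01,
        -7.82687265e+01],
       [ 0.00000000e+00,  0.00000000e+00,  0.00000000e+00,
         1.00000000e+00]])}
```

View pics/scene0.png

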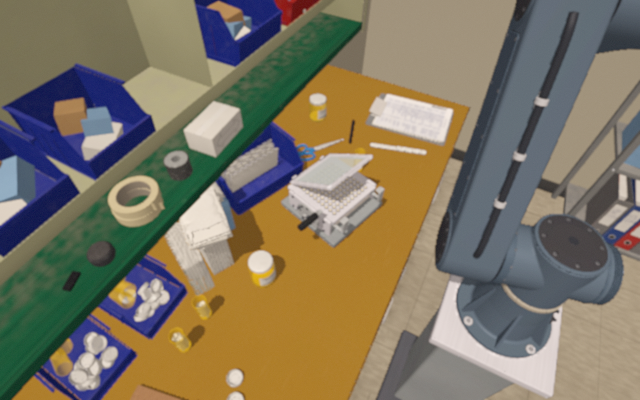

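View pics/side0.png

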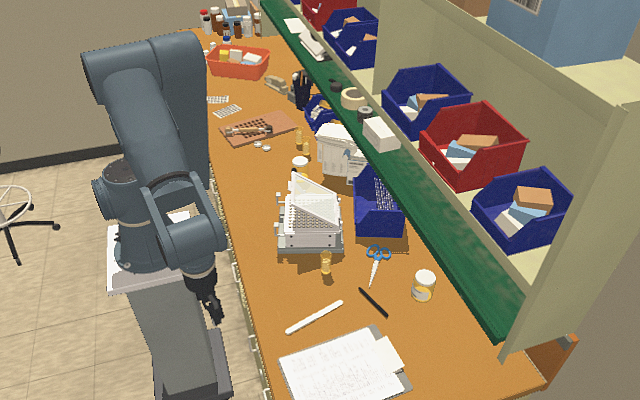

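The scene view shows the press at about (333,195) with its black sleeve at (308,221) and the jar at (262,267). In the side view the press is at (310,215) and the vial at (326,262). Next I'll zoom in and convert pixels to points.

```bash
cat > h.py <<'E'
import numpy as np,cv2
from scipy.spatial.transform import Rotation as Ro
from station import robot
def rays(c,uv):
    K=np.array(c["mtx"]);uv=np.atleast_2d(uv).astype(float)
    d=(uv-K[:2,2])/[K[0,0],K[1,1]]
    r=np.linalg.norm(d,axis=1);x=r.copy()
    for _ in range(20):x=r/(1+c["k1"]*x*x)
    s=np.where(r>0,x/np.maximum(r,1e-9),1)
    return np.c_[d*s[:,None],np.ones(len(d))]
def ext(c,st=None):
    if "R" in c:return np.array(c["R"]).T,-np.array(c["R"]).T@np.array(c["t"])
    T=np.array(c["tool_from_camera"]);Rt=Ro.from_quat(st["ee_rot"]).as_matrix()
    return Rt@T[:3,:3],Rt@T[:3,3]+st["position"]
def pts(c,uv,z,st=None):   # depth
    A,o=ext(c,st);return (rays(c,uv)*np.asarray(z)[:,None])@A.T+o
def plane(c,uv,h,st=None):
    A,o=ext(c,st);d=rays(c,uv)@A.T;return o+d*((h-o[2])/d[:,2])[:,None]
def cloud(c,d,st=None):
    v,u=np.mgrid[:d.shape[0],:d.shape[1]]
    P=pts(c,np.c_[u.ravel(),v.ravel()],d.ravel(),st).reshape(d.shape+(3,));P[d==0]=np.nan;return P
def proj(c,X,st=None):
    A,o=ext(c,st);p=(np.atleast_2d(X)-o)@A;s=p[:,:2]/p[:,2:];r2=(s**2).sum(1)
    s=s*(1+c["k1"]*r2)[:,None];K=np.array(c["mtx"]);return s*[K[0,0],K[1,1]]+K[:2,2]
E
python3 - <<'E'
from h import *
for n,(u,v,w,hh) in dict(scene=(240,140,150,150),side=(260,155,110,130)).items():
    im=cv2.imread(f"pics/{n}0raw.png");d=np.load(f"pics/{n}0.npy");c=robot.calibration(n)
    P=cloud(c,d);np.save(f"pics/{n}P.npy",P)
    k=4;cr=cv2.resize(im[v:v+hh,u:u+w],None,fx=k,fy=k,interpolation=cv2.INTER_CUBIC)
    for i in range(0,w,10):cv2.putText(cr,str(u+i),(i*k,8),0,.3,(0,0,255));cv2.line(cr,(i*k,10),(i*k,14),(0,0,255))
    for i in range(0,hh,10):cv2.putText(cr,str(v+i),(0,i*k+4),0,.3,(0,0,255))
    cv2.imwrite(f"pics/{n}0z.png",cr)
    g=P[v:v+hh,u:u+w].reshape(-1,3);col=im[v:v+hh,u:u+w].reshape(-1,3)
    print(n,np.nanmin(g,0),np.nanmax(g,0))
    dark=(col.max(1)<60)&(g[:,2]>80);print("dark",dark.sum(),np.nanmin(g[dark],0),np.nanmax(g[dark],0),np.nanmedian(g[dark],0))
E
```

```text
scene [ 290.57220514 -490.49507047   -7.25701629] [906.00479414 277.97648176 260.45599866]
dark 171 [534.85437122 -35.31956375 137.01663375] [788.25250383 109.70470507 254.91231455] [552.36984813  64.28596905 146.05615588]
side [ 332.24192398 -391.7271082   -10.60575815] [856.27960816 432.15838724 263.34286841]
dark 19 [ 467.49878658 -222.88533895   85.25156862] [791.06828699 108.54666194 244.3214284 ] [559.38235274  89.46820012 147.10841226]
```

View pics/scene0z.png

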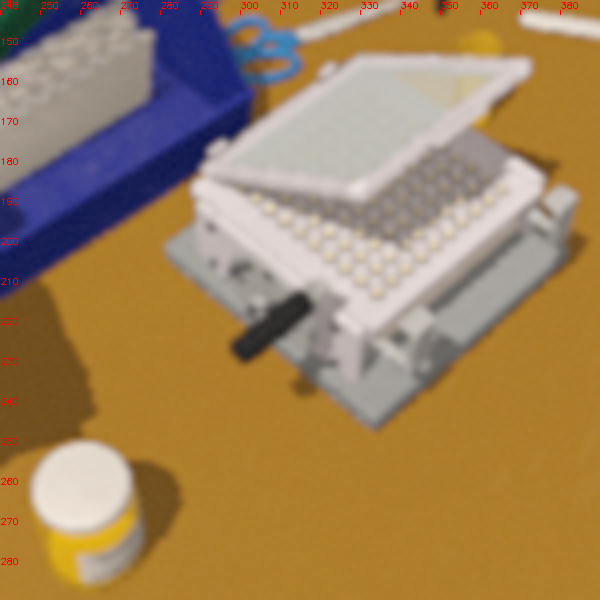

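View pics/side0z.png

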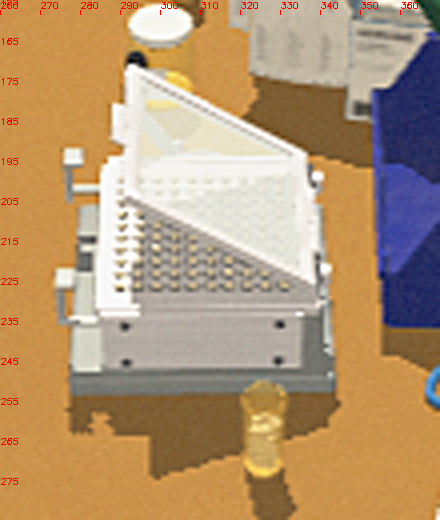

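The zoomed scene view shows base corners at (281,202), (334,246) and (384,206), the sleeve ends at about (300,229) and (315,215), and the lid's free edge from (330,189) to (372,157). In the side view, the base corners are (277,252) and (342,250).

Run:
```python
from h import *
np.set_printoptions(precision=1,suppress=True)
S=np.load("pics/sceneP.npy");D=np.load("pics/sideP.npy")
cs=robot.calibration("scene");cd=robot.calibration("side")
def m(P,u,v,r=1):return np.nanmedian(P[v-r:v+r+1,u-r:u+r+1].reshape(-1,3),0)
for n,u,v in [("baseL",284,202),("baseF",334,244),("baseF up",334,240),("baseR",380,206),("sleeveout",302,228),("sleevein",313,217),("lid front nearL",330,186),("lid front R",370,157),("lid back L",296,182),("jar",261,259),("plate near",337,222),("desk",300,290)]:
    print(n,m(S,u,v))
for n,u,v in [("lidtopcorner",293,174),("lid low front R",293,203),("hingeL",335,195),("hingeR",337,225),("baseFR",280,249),("baseBR",340,248),("vialtop",324,255)]:
    print("side",n,m(D,u,v))
print("z0 scene",plane(cs,[[281,203],[334,247],[384,208]],0))
print("z0 side",plane(cd,[[277,253],[343,251]],0))
# lid points: cloud fit
im=cv2.imread("pics/scene0raw.png")
g=S[140:290,240:390].reshape(-1,3);c=im[140:290,240:390].reshape(-1,3).astype(int)
k=(c.max(1)<60)&(g[:,2]>110)&(g[:,0]<640)&(g[:,2]<170);q=g[k];print("sleeve",k.sum(),q.mean(0),q.min(0),q.max(0))
e=np.linalg.svd(q-q.mean(0))[2][0];print(e)
k=(g[:,2]>112)&(g[:,2]<270)&(c.min(1)>120);q=g[k];q=q[(q[:,0]<760)];print("lid",len(q),q.min(0),q.max(0))
# ransac plane
rng=np.random.default_rng(0);best=0
for _ in range(500):
    a=q[rng.choice(len(q),3,0)];nn=np.cross(a[1]-a[0],a[2]-a[0]);L=np.linalg.norm(nn)
    if L<1:continue
    nn/=L;i=abs((q-a[0])@nn)<3
    if i.sum()>best:best=i.sum();I=i
p=q[I];n=np.linalg.svd(p-p.mean(0))[2][2];n*=np.sign(n[2]);print(best,p.mean(0),n,"angle",np.arccos(n[2]),"yaw",np.arctan2(-n[1],-n[0]))
```

```text
baseL [687.8 -22.1  27.1]
baseF [481.3  40.9  22.2]
baseF up [486.   30.7  27.4]
baseR [ 417.8 -170.4   -0. ]
sleeveout [550.1 105.5 141.2]
sleevein [540.4  62.8 144.6]
lid front nearL [525.7  -3.2 211.4]
lid front R [ 476.4 -154.3  210. ]
lid back L [649.1 -35.4 128. ]
jar [612.8 212.6  91. ]
plate near [499.7 -11.9  60.1]
desk [504.  202.7  -0. ]
side lidtopcorner [525.6 -14.7 212.5]
side lid low front R [ 483.7 -159.6  208.2]
side hingeL [667.6 -56.7 114.2]
side hingeR [ 622.8 -203.6  112.5]
side baseFR [ 429.2 -172.3   25.1]
side baseBR [ 626.2 -231.2   27.2]
side vialtop [ 552.  -276.7   64.1]
z0 scene [[ 706.3  -31.5    0. ]
 [ 482.4   35.7    0. ]
 [ 404.2 -172.7    0. ]]
z0 side [[ 419.4 -164.2    0. ]
 [ 641.2 -224.6    0. ]]
sleeve 105 [546.5  81.  143.9] [534.9  50.7 137. ] [558.6 109.7 149. ]
[0.3 1.  0. ]
lid 1755 [ 416.6 -203.   112. ] [673.1  49.2 222.6]
1477 [565.3 -96.2 168.1] [ 0.5 -0.2  0.8] angle 0.5860801598921601 yaw 2.8527267111339296
```

Run:
```python
from h import *
np.set_printoptions(precision=1,suppress=True)
cs=robot.calibration("scene");cd=robot.calibration("side")
yaw=-0.289;ex=np.array([np.cos(yaw),np.sin(yaw)]);ey=np.array([-ex[1],ex[0]])
loc=lambda p:np.c_[p[:,:2]@ex,p[:,:2]@ey,p[:,2]]
print("base z25 scene L,F,R",loc(plane(cs,[[281,202],[334,243],[384,203]],25)), plane(cs,[[281,202],[334,243],[384,203]],25))
print("side FR BR",loc(plane(cd,[[277,249.5],[343,248]],25)))
S=np.load("pics/sceneP.npy");im=cv2.imread("pics/scene0raw.png")
g=S[140:290,240:390].reshape(-1,3);c=im[140:290,240:390].reshape(-1,3).astype(int)
k=(c.max(1)<60)&(g[:,2]>110)&(g[:,0]<640)&(g[:,2]<170);q=loc(g[k]);print("sleeve",np.percentile(q,[0,5,50,95,100],axis=0))
from math import *
D=np.load("pics/sideP.npy")
for P,b in((S,(140,290,240,390)),(D,(155,285,270,345))):
    q=loc(P[b[0]:b[1],b[2]:b[3]].reshape(-1,3))
    # lid candidates above 125
    m=(q[:,2]>120)&(q[:,2]<240)&(q[:,0]<720)&(q[:,1]<160);q=q[m]
    A=np.c_[q[:,0],np.ones(len(q))]
    best=None
    for _ in range(5):
        w=np.linalg.lstsq(A,q[:,2],rcond=None)[0];r=abs(A@w-q[:,2]);kk=r<max(4,np.percentile(r,80));A=A[kk];q=q[kk]
    print("lid slope",w,"ang",atan(-w[0]),"hinge x at z=107",(107-w[1])/w[0],"minmax",np.percentile(q,[.5,99.5],axis=0))
    m=(q[:,2]>195);print("front edge",np.percentile(q[m],[2,50,98],axis=0))
```

```text
base z25 scene L,F,R [[673.3 180.7  25. ]
 [452.  174.1  25. ]
 [440.  -48.1  25. ]] [[ 696.9  -18.6   25. ]
 [ 482.8   38.1   25. ]
 [ 408.1 -171.5   25. ]]
side FR BR [[450.3 -44.9  25. ]
 [676.9 -41.9  25. ]]
sleeve [[494.8 202.6 137. ]
 [496.1 206.7 139.6]
 [500.6 233.1 144.4]
 [506.1 260.2 147.5]
 [509.3 263.6 149. ]]
lid slope [ -0.7 545.9] ang 0.5860289454965139 hinge x at z=107 661.1281793419395 minmax [[490.4 -19.8 120.5]
 [641.9 154.4 220.5]]
front edge [[490.4 -15.3 195.5]
 [507.6  74.4 209.7]
 [527.1 153.6 220.5]]
lid slope [ -0.7 541.7] ang 0.5815039431187307 hinge x at z=107 661.303932885485 minmax [[494.9 -25.7 121. ]
 [642.  153.8 217.7]]
front edge [[494.8 -21.8 195.3]
 [514.2  57.1 204.2]
 [528.5 150.3 217.9]]
```

```bash
cat >> h.py <<'E'
yaw=-0.289;EX=np.array([np.cos(yaw),np.sin(yaw),0]);EY=np.array([-EX[1],EX[0],0]);C=562*EX+67*EY
def L2W(x,y,z):return C+x*EX+y*EY+np.array([0,0,z])
def show():
    s=robot.state();M=Ro.from_quat(s["ee_rot"]).as_matrix();p=s["position"]
    l=[(p-C)@EX,(p-C)@EY,p[2]]
    f=s["ft_force"];print("t",s["time_s"],"tcp",p.round(1),"local",np.round(l,1),"F loc",np.round([f@EX,f@EY,f[2]],1),"gap",round(s["finger_gap"],1));return s,M
E
python3 - <<'E'
from h import *
s,M=show();print(M.round(3));print("C",C)
# desired: tool x down, tool z along +-EX
for sg in(1,-1):
    z=sg*EX;x=np.array([0,0,-1.]);y=np.cross(z,x);D=np.c_[x,y,z];print(sg,Ro.from_matrix(D@M.T).as_rotvec())
for a in(.585,.4,.2,0):
    w=L2W(99-185*np.cos(a)+4,0,104+185*np.sin(a)+6);print(a,w,(w-s["position"])/10)
E
```

```text
t 0.1 tcp [ 162.9 -525.   203.2] local [-256.2 -523.8  203.2] F loc [-0.1  1.1 -0.4] gap 85.2
[[-0.     0.296 -0.955]
 [ 0.001 -0.955 -0.296]
 [-1.    -0.001 -0.   ]]
C [557.78808107 -95.94507083   0.        ]
1 [-7.86003910e-05 -1.45684314e-03  2.55179514e+00]
-1 [-1.10852516e-03  5.98077508e-05 -5.89797130e-01]
0.585 [508.67616599 -81.34291681 212.15688573] [34.57674984 44.36309278  0.89631579]
0.4 [493.18676498 -76.73754519 182.04239333] [33.02780973 44.82362994 -2.11513345]
0.2 [482.72342697 -73.62654305 146.7538262 ] [31.98147593 45.13473016 -5.64399016]
0 [479.18867449 -72.57557608 110.        ] [31.62800068 45.23982685 -9.31937278]
```

servo_tool([
  {"slide":[0,0,4],"rotation":[0,0,0]},
  {"slide":[0,0,8],"rotation":[0,0,0]},
  {"slide":[3,3,9],"rotation":[0,0,0]},
], fingers=0, newtons=20)

```text
time_s: 0.35
position: [189.5, -500.4, 297.9]
ee_rot: [-0.699, -0.102, 0.699, -0.107]
ft_force: [1.9, -1.1, 0.7]
finger_gap: 51.8
```

servo_tool([
  {"slide":[2.2,2.8,0],"rotation":[0,0,-0.12]},
  {"slide":[4.4,5.7,0],"rotation":[0,0,-0.24]},
  {"slide":[6.6,8.6,0],"rotation":[0,0,-0.36]},
  {"slide":[8.8,11.5,0],"rotation":[0,0,-0.48]},
  {"slide":[11,14.4,0],"rotation":[0,0,-0.59]},
])

```text
time_s: 0.77
position: [299.0, -356.4, 297.7]
ee_rot: [-0.699, 0.106, 0.7, 0.101]
ft_force: [1.2, -1.3, -0.1]
finger_gap: 0.1
```

servo_tool([
  {"slide":[2.2,2.8,0],"rotation":[0,0,0]},
  {"slide":[4.4,5.7,0],"rotation":[0,0,0]},
  {"slide":[6.6,8.6,0],"rotation":[0,0,0]},
  {"slide":[8.8,11.5,0],"rotation":[0,0,0]},
  {"slide":[11,14.4,0],"rotation":[0,0,0]},
])

```text
time_s: 1.18
position: [409.6, -210.7, 297.6]
ee_rot: [-0.699, 0.106, 0.7, 0.101]
ft_force: [0.5, -0.9, -0.2]
finger_gap: -0.1
```

Run:
```python
from h import *
s,M=show();print(M.round(3),s["qpos"])
w=L2W(-52,0,270);print(w-s["position"])
```

```text
t 1.1833 tcp [ 409.6 -210.7  297.6] local [-109.3 -152.2  297.6] F loc [ 0.8 -0.7 -0.2] gap -0.1
[[-0.004 -0.289 -0.957]
 [-0.005 -0.957  0.289]
 [-1.     0.006  0.002]] [-0.57200276  0.09557265  1.73951045 -0.00675455  1.30649034  1.29409812]
[ 98.31013271 129.56120469 -27.6330264 ]
```

servo_tool([
  {"slide":[2.4,3.2,-0.7],"rotation":[0,0,0]},
  {"slide":[4.8,6.4,-1.4],"rotation":[0,0,0]},
  {"slide":[7.2,9.6,-2.1],"rotation":[0,0,0]},
  {"slide":[9.8,13.0,-2.8],"rotation":[0,0,0]},
  {"slide":[9.8,13.0,-2.8],"rotation":[0,0,0]},
])

```text
time_s: 1.6
position: [509.6, -75.9, 267.9]
ee_rot: [-0.698, 0.104, 0.701, 0.1]
ft_force: [0.5, -1.3, -0.3]
finger_gap: 0.5
```

Run:
```python
from h import *
s,M=show()
ims=[]
for n in("side","wrist"):
    p,d=robot.read_camera(n);p=p[:,:,::-1]
    if n=="side":p=cv2.resize(p[140:270,240:448],(640,400),interpolation=cv2.INTER_CUBIC)
    ims.append(p)
cv2.imwrite("pics/a1.png",cv2.resize(np.vstack(ims),(480,600)))
```

```text
t 1.6 tcp [509.6 -75.9 267.9] local [-51.9   5.5 267.9] F loc [ 0.8 -1.1 -0.3] gap 0.5
```

View pics/a1.png

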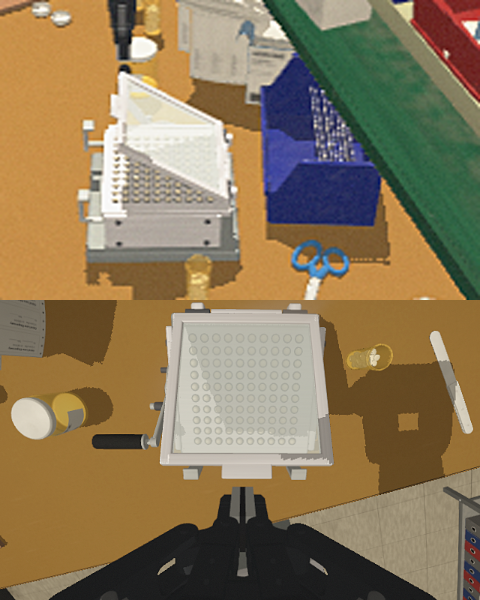

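Run:
```python
from h import *
s,M=show();c=robot.calibration("wrist")
for a in(.585,):
  for r in(185,191,205):
    x=99-r*np.cos(a)+6*np.sin(a)*0;z=104+r*np.sin(a)+5;print(r,x,z,proj(c,L2W(x,0,z),s)*[.75,.75]+[0,300])
print("tip",proj(c,s["position"],s)*.75+[0,300])
p,d=robot.read_camera("wrist");P=cloud(c,d,s)
q=(P-C);x=q@EX;y=q@EY;z=P[...,2]
# front edge of lid: points z>195 near y 0
m=(z>190)&(z<230)&(x<-20)&(x>-120)&(abs(y)<95)
for lo in range(-90,90,20):
    k=m&(y>lo)&(y<lo+20)
    if k.sum()>5:print(lo,k.sum(),"xmin",np.percentile(x[k],2).round(1),"zmax",np.percentile(z[k],98).round(1))
print("lid y",np.percentile(y[m],[1,99]))
```

```text
t 1.7 tcp [507.8 -79.5 268.9] local [-52.6   1.5 268.9] F loc [ 0.2 -0.1  0.1] gap 0.6
185 -55.236735889101965 211.1568857310921 [[242.7236167  458.27643504]]
191 -60.23900840442417 214.47008202507345 [[242.76302898 464.16109668]]
205 -71.91097760684272 222.20087337769667 [[242.85693327 478.19148862]]
tip [[241.47732341 480.56061418]]
-90 1343 xmin -62.1 zmax 212.6
-70 1231 xmin -63.2 zmax 212.6
-50 1235 xmin -63.3 zmax 212.6
-30 1629 xmin -72.0 zmax 219.5
-10 1708 xmin -71.9 zmax 219.4
10 1540 xmin -71.5 zmax 219.5
30 1249 xmin -62.8 zmax 212.7
50 1234 xmin -63.1 zmax 212.6
70 1080 xmin -61.6 zmax 212.4
lid y [-87.69070613  83.2203168 ]
```

servo_tool([
  {"slide":[0,0,-1.5],"rotation":[0,0,0]},
  {"slide":[0.2,0,-3],"rotation":[0,0,0]},
  {"slide":[0.3,-0.1,-4],"rotation":[0,0,0]},
  {"slide":[0.3,-0.1,-4.7],"rotation":[0,0,0]},
  {"slide":[0.3,-0.1,-5.2],"rotation":[0,0,0]},
])

```text
time_s: 2.17
position: [509.9, -82.4, 216.8]
ee_rot: [-0.698, 0.106, 0.701, 0.101]
ft_force: [0.3, -0.6, 0.3]
finger_gap: -0.0
```

servo_tool([
  {"slide":[0,0,-0.4],"rotation":[0,0,0]},
  {"slide":[-0.2,0.1,-0.8],"rotation":[0,0,0]},
  {"slide":[-0.4,0.1,-1.2],"rotation":[0,0,0]},
  {"slide":[-0.6,0.2,-1.6],"rotation":[0,0,0]},
  {"slide":[-0.8,0.2,-2.0],"rotation":[0,0,0]},
])

```text
time_s: 2.58
position: [501.8, -80.2, 196.7]
ee_rot: [-0.698, 0.106, 0.701, 0.101]
ft_force: [-0.0, 0.9, -0.2]
finger_gap: 0.1
```

Run:
```python
from h import *
s,M=show()
```

```text
t 2.5833 tcp [501.8 -80.2 196.7] local [-58.2  -0.9 196.7] F loc [-0.3  0.9 -0.2] gap 0.1
```

```bash
cat > lid.py <<'E'
from h import *
import sys
s,M=show();c=robot.calibration("wrist")
p,d=robot.read_camera("wrist");cv2.imwrite(f"pics/{sys.argv[1]}.png",p[:,:,::-1]);P=cloud(c,d,s)
q=(P-C);x=q@EX;y=q@EY;z=P[...,2]
m=(x>-110)&(x<85)&(abs(y)>78)&(abs(y)<86)&(z>100)
for lo in range(-110,80,30):
    k=m&(x>lo)&(x<lo+30)
    if k.sum()>5:print(lo,k.sum(),np.median(x[k]).round(1),np.median(z[k]).round(1))
k=m&(x<60)
a=np.polyfit(x[k],z[k],1);print("slope angle",np.arctan(-a[0]),a)
E
python3 lid.py w2
```

```text
t 2.5833 tcp [501.8 -80.2 196.7] local [-58.2  -0.9 196.7] F loc [-0.3  0.9 -0.2] gap 0.1
-80 644 -55.2 209.8
-50 1759 -35.7 196.7
-20 1481 -5.8 176.9
10 1243 24.3 156.9
40 1066 54.2 137.3
70 462 77.2 122.1
slope angle 0.5830778225512464 [ -0.65957632 173.07479677]
```

View pics/w2.png

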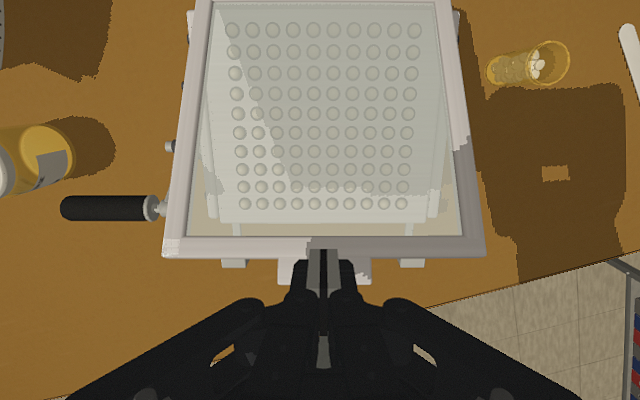

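Run:
```python
from h import *
s,M=show();c=robot.calibration("wrist")
p,d=robot.read_camera("wrist");P=cloud(c,d,s)
print(proj(c,s["position"],s))
for v in range(236,300,4):
    for u in(316,330):
        q=P[v,u]-C;print((u,v),p[v,u],np.round([q@EX,q@EY,q[2]],1),end=" | ")
    print()
```

```text
t 2.6333 tcp [501.1 -80.2 195.9] local [-58.8  -1.  195.9] F loc [-0.5  0.3 -0.1] gap 0.1
[[321.96611733 240.75228267]]
(316, 236) [117 111 105] [-51.2   2.2 206.1] | (330, 236) [118 113 108] [-51.4  -5.4 205.7] | 
(316, 240) [129 124 117] [-52.5   2.2 208.4] | (330, 240) [129 124 116] [-52.2  -5.3 209.1] | 
(316, 244) [131 124 118] [-54.5   2.2 209. ] | (330, 244) [130 123 116] [-54.4  -5.3 209.5] | 
(316, 248) [128 121 114] [-56.1   2.2 210.6] | (330, 248) [128 123 114] [-56.4  -5.3 210.1] | 
(316, 252) [91 89 83] [-49.    1.8 229. ] | (330, 252) [93 91 84] [-48.7  -4.7 229.8] | 
(316, 256) [91 88 81] [-48.5   1.8 233.9] | (330, 256) [91 90 84] [-48.3  -4.6 234.5] | 
(316, 260) [92 90 83] [-48.7   1.7 237.4] | (330, 260) [92 90 83] [-48.6  -4.5 237.6] | 
(316, 264) [92 90 83] [-48.8   1.7 240.7] | (330, 264) [90 90 82] [-49.1  -4.4 240.4] | 
(316, 268) [90 88 81] [-48.5   1.6 244.7] | (330, 268) [91 89 82] [-48.8  -4.3 244.2] | 
(316, 272) [91 88 81] [-48.3   1.6 248.4] | (330, 272) [91 89 82] [-48.3  -4.2 248.3] | 
(316, 276) [92 90 83] [-48.7   1.6 250.8] | (330, 276) [90 89 82] [-49.3  -4.1 249.8] | 
(316, 280) [91 89 82] [-48.1   1.5 254.7] | (330, 280) [90 89 81] [-48.9  -4.  253.5] | 
(316, 284) [91 88 82] [-48.3   1.5 257.2] | (330, 284) [92 89 83] [-47.9  -3.9 257.9] | 
(316, 288) [98 97 89] [-48.6   1.4 259.5] | (330, 288) [100  98  90] [-49.3  -3.9 258.4] | 
(316, 292) [104 102  93] [-50.4   1.5 259.5] | (330, 292) [106 104  95] [-49.8  -3.8 260.4] | 
(316, 296) [16 18 19] [-46.8   1.3 267.2] | (330, 296) [16 17 18] [-46.9  -3.6 267.1] |
```

Run:
```python
from h import *
s,M=show()
print(M.round(3))
for n in("side","scene"):
    c=robot.calibration(n);uv=proj(c,s["position"],s)[0];print(n,uv, proj(c,s["position"]+[0,0,30],s)[0])
    p,d=robot.read_camera(n);u,v=uv.astype(int)
    cr=p[v-40:v+25,u-40:u+40,::-1]
    cr=cv2.resize(cr,None,fx=8,fy=8,interpolation=cv2.INTER_CUBIC);cv2.circle(cr,(int((uv[0]-u+40)*8),int((uv[1]-v+40)*8)),4,(0,0,255),-1)
    cv2.imwrite(f"pics/tip_{n}.png",cr)
```

```text
t 2.6833 tcp [501.4 -80.3 196.3] local [-58.5  -1.  196.3] F loc [ 0.5 -0.3 -0.1] gap 0.1
[[-0.006 -0.289 -0.957]
 [-0.005 -0.957  0.289]
 [-1.     0.007  0.004]]
side [291.63919066 190.12750941] [291.39351686 183.15312935]
scene [350.30370817 174.35460075] [351.31259291 166.73207593]
```

View pics/tip_side.png

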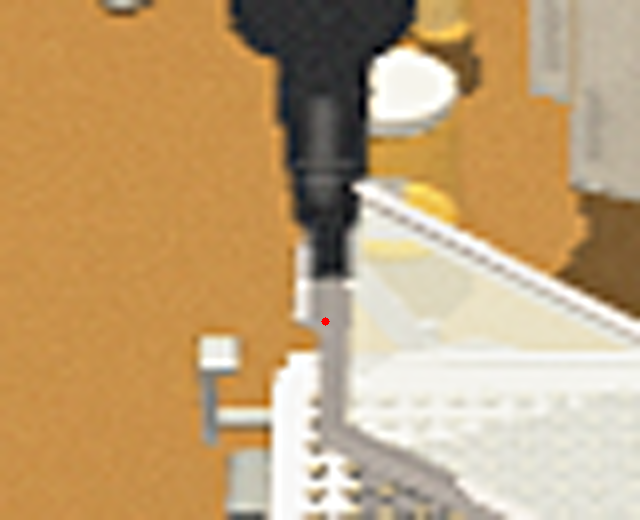

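View pics/tip_scene.png

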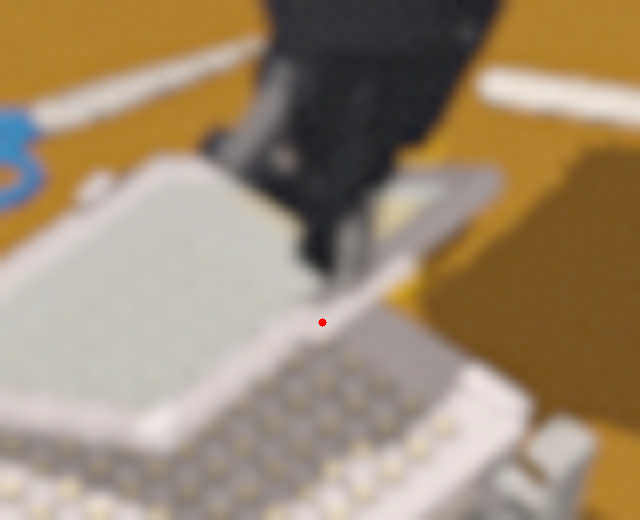

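The lid hasn't moved and no force has registered. All three views put the visible fingertips about 27 mm above the reported TCP, so I'll expect contact at a TCP height near 186 and go by force.

servo_tool([
  {"slide":[0,0,-0.3],"rotation":[0,0,0]},
  {"slide":[0,0,-0.6],"rotation":[0,0,0]},
  {"slide":[0,0,-0.9],"rotation":[0,0,0]},
  {"slide":[0,0,-1.2],"rotation":[0,0,0]},
])

```text
time_s: 3.12
position: [502.1, -80.4, 184.7]
ee_rot: [-0.698, 0.106, 0.701, 0.101]
ft_force: [-1.1, -0.4, 2.2]
finger_gap: -0.3
```

servo_tool([
  {"slide":[0,0,-0.3],"rotation":[0,0,0]},
  {"slide":[-0.1,0,-0.6],"rotation":[0,0,0]},
  {"slide":[-0.2,0.1,-0.9],"rotation":[0,0,0]},
])

```text
time_s: 3.37
position: [500.0, -79.5, 175.3]
ee_rot: [-0.698, 0.106, 0.701, 0.101]
ft_force: [-0.1, -0.1, 1.5]
finger_gap: -0.2
```

```bash
python3 lid.py w3
```

```text
t 3.3667 tcp [500.  -79.5 175.3] local [-60.1  -0.7 175.3] F loc [-0.  -0.2  1.5] gap -0.2
-80 1167 -58.5 197.2
-50 1906 -35.6 184.0
-20 1673 -5.6 167.0
10 1448 24.4 150.0
40 1279 54.4 132.8
70 266 73.2 122.5
slope angle 0.5163397419526717 [ -0.56771178 163.837457  ]
```

View pics/w3.png

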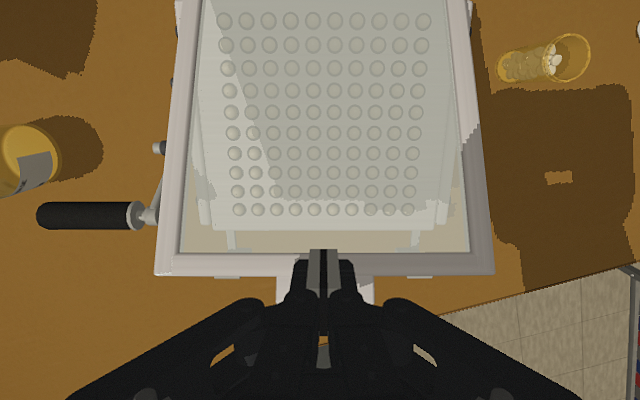

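servo_tool([
  {"slide":[-0.3,0.1,-0.6],"rotation":[0,0,0]},
  {"slide":[-0.6,0.2,-1.2],"rotation":[0,0,0]},
  {"slide":[-0.9,0.2,-1.8],"rotation":[0,0,0]},
  {"slide":[-1.1,0.3,-2.4],"rotation":[0,0,0]},
  {"slide":[-1.3,0.4,-3.0],"rotation":[0,0,0]},
])

```text
time_s: 3.83
position: [486.0, -75.2, 144.1]
ee_rot: [-0.698, 0.106, 0.701, 0.101]
ft_force: [-0.6, -0.7, 1.4]
finger_gap: -0.2
```

servo_tool([
  {"slide":[-0.1,0.0,-0.6],"rotation":[0,0,0]},
  {"slide":[-0.3,0.1,-1.2],"rotation":[0,0,0]},
  {"slide":[-0.4,0.1,-1.8],"rotation":[0,0,0]},
  {"slide":[-0.5,0.1,-2.4],"rotation":[0,0,0]},
])

```text
time_s: 4.17
position: [480.9, -74.1, 119.4]
ee_rot: [-0.698, 0.106, 0.701, 0.101]
ft_force: [-0.1, 0.9, 1.5]
finger_gap: -0.1
```

```bash
python3 lid.py w4
```

```text
t 4.1667 tcp [480.9 -74.1 119.4] local [-79.9  -1.  119.4] F loc [-0.4  0.8  1.5] gap -0.1
-110 546 -84.8 145.3
-80 1896 -64.8 141.2
-50 2013 -34.8 135.1
-20 2130 -4.7 129.1
10 2193 25.0 123.0
40 237 41.5 119.7
slope angle 0.1908211658750085 [ -0.19317151 128.08943209]
```

servo_tool([
  {"slide":[-0.1,0,-0.6],"rotation":[0,0,0]},
  {"slide":[-0.2,0.1,-1.2],"rotation":[0,0,0]},
  {"slide":[-0.3,0.1,-1.8],"rotation":[0,0,0]},
  {"slide":[-0.3,0.1,-2.4],"rotation":[0,0,0]},
  {"slide":[-0.4,0.1,-2.8],"rotation":[0,0,0]},
])

```text
time_s: 4.63
position: [476.2, -72.9, 89.6]
ee_rot: [-0.697, 0.106, 0.702, 0.101]
ft_force: [0.4, 0.1, 0.7]
finger_gap: -0.1
```

servo_tool([
  {"slide":[0,0,-0.2],"rotation":[0,0,0]},
  {"slide":[0,0,-0.4],"rotation":[0,0,0]},
])

```text
time_s: 4.8
position: [476.0, -72.9, 85.2]
ee_rot: [-0.697, 0.106, 0.702, 0.101]
ft_force: [-0.4, 0.7, 0.9]
finger_gap: 0.0
```

```bash
python3 lid.py w5
```

```text
t 4.8 tcp [476.  -72.9  85.2] local [-85.   -1.3  85.2] F loc [-0.6  0.6  0.9] gap 0.0
-110 1055 -89.9 112.0
-80 1833 -64.1 111.3
-50 2277 -34.4 110.8
-20 2638 -4.3 110.3
10 2242 21.1 109.9
slope angle 0.02137977144348647 [-2.13830296e-02  1.10077239e+02]
```

servo_tool([
  {"slide":[0,0,-0.15],"rotation":[0,0,0]},
  {"slide":[0,0,-0.3],"rotation":[0,0,0]},
  {"slide":[0,0,-0.3],"rotation":[0,0,0]},
])

```text
time_s: 5.1
position: [476.0, -72.9, 82.4]
ee_rot: [-0.697, 0.106, 0.702, 0.101]
ft_force: [-1.3, 0.3, 4.0]
finger_gap: 0.2
```

servo_tool([
  {"slide":[0,0,-0.1],"rotation":[0,0,0]},
  {"slide":[0,0,-0.2],"rotation":[0,0,0]},
])

```text
time_s: 5.27
position: [476.2, -72.9, 81.8]
ee_rot: [-0.697, 0.106, 0.702, 0.101]
ft_force: [-12.0, 3.1, 38.2]
finger_gap: -0.1
```

```bash
python3 lid.py w6
```

```text
t 5.2667 tcp [476.2 -72.9  81.8] local [-84.8  -1.2  81.8] F loc [-12.4  -0.5  38.2] gap -0.1
-110 1057 -90.1 109.1
-80 1850 -64.2 108.8
-50 2293 -34.2 108.7
-20 2710 -4.3 108.7
10 2260 21.0 108.7
slope angle 0.011455621831989537 [-1.14561230e-02  1.08491457e+02]
```

The lid reached a hard stop at 81.8 with 38 N, so it's shut. I'll back off straight up.

servo_tool([
  {"slide":[0,0,0.5],"rotation":[0,0,0]},
  {"slide":[0,0,2],"rotation":[0,0,0]},
  {"slide":[0,0,5],"rotation":[0,0,0]},
  {"slide":[0,0,9],"rotation":[0,0,0]},
  {"slide":[0,0,11],"rotation":[0,0,0]},
])

```text
time_s: 5.73
position: [477.2, -73.2, 195.7]
ee_rot: [-0.698, 0.106, 0.701, 0.101]
ft_force: [0.2, -0.4, 1.3]
finger_gap: 0.0
```

```bash
python3 lid.py w7
python3 - <<'E'
from h import *
s,M=show();c=robot.calibration("wrist")
p,d=robot.read_camera("wrist");P=cloud(c,d,s);q=P-C;x=q@EX;y=q@EY;z=P[...,2]
k=(p.max(2)<60)&(z>110)&(z<165)&(y>110)&(y<230)&(x<0)
print("sleeve",k.sum(),np.percentile(x[k],[2,50,98]),np.percentile(y[k],[1,99]),np.percentile(z[k],[2,98]))
print("left edge lid y",np.percentile(y[(z>104)&(z<115)&(x>-60)&(x<0)&(abs(y)<110)],[1,99]))
k=(z>80)&(z<96)&(y>200)&(y<400);print("jar",np.percentile(x[k],[2,98]),np.percentile(y[k],[2,98]))
st=s["position"]
for l in((-120,166,200),(-120,166,92)):print(l,(L2W(*l)-st)/10)
E
```

```text
t 5.7333 tcp [477.2 -73.2 195.7] local [-83.7  -1.2 195.7] F loc [ 0.3 -0.3  1.3] gap 0.0
-110 409 -89.6 109.4
-80 688 -64.6 109.0
-50 769 -34.5 108.8
-20 836 -5.0 108.9
10 908 25.3 108.7
40 706 50.8 108.7
slope angle 0.009616601428026545 [-9.61689788e-03  1.08743273e+02]
t 5.7833 tcp [478.6 -73.5 198.1] local [-82.3  -1.1 198.1] F loc [1.9 0.8 3.6] gap 0.3
sleeve 2106 [-65.93925494 -55.81381974 -48.48745633] [131.23326051 192.01415637] [137.22580157 146.18276818]
left edge lid y [-87.96769904  83.38261864]
jar [-60.34420249 -25.53407909] [282.33115906 295.40298585]
(-120, 166, 200) [ 1.14924959 17.08674165  0.18589606]
(-120, 166, 92) [  1.14924959  17.08674165 -10.61410394]
```

View pics/w7.png

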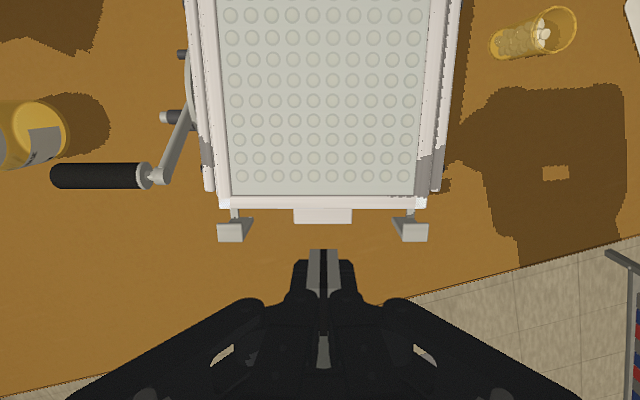

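The wrist view shows the lid flat and shut, with the sleeve still at its start (50–150,175). I'll go round to the front of the sleeve at height, then descend.

servo_tool([
  {"slide":[-0.5,3.5,0.2],"rotation":[0,0,0]},
  {"slide":[-0.4,7,0.2],"rotation":[0,0,0]},
  {"slide":[0.2,10.5,0.2],"rotation":[0,0,0]},
  {"slide":[0.8,14,0.2],"rotation":[0,0,0]},
  {"slide":[1.1,17.1,0.2],"rotation":[0,0,0]},
])

```text
time_s: 6.25
position: [488.8, 99.5, 196.6]
ee_rot: [-0.699, 0.106, 0.7, 0.101]
ft_force: [0.3, -0.3, 0.1]
finger_gap: -0.3
```

servo_tool([
  {"slide":[0,0,-3],"rotation":[0,0,0]},
  {"slide":[0,0,-6],"rotation":[0,0,0]},
  {"slide":[0,0,-9],"rotation":[0,0,0]},
  {"slide":[0,0,-10.6],"rotation":[0,0,0]},
  {"slide":[0,0,-10.6],"rotation":[0,0,0]},
])

```text
time_s: 6.67
position: [486.2, 99.3, 86.6]
ee_rot: [-0.697, 0.106, 0.702, 0.1]
ft_force: [-0.1, 0.5, -0.5]
finger_gap: -0.1
```

```bash
python3 lid.py w8
```

```text
t 6.6667 tcp [486.2  99.3  86.6] local [-124.3  166.8   86.6] F loc [-0.2  0.4 -0.5] gap -0.1
-110 746 -89.0 109.2
-80 1474 -64.7 108.8
-50 1836 -34.4 108.7
-20 931 -13.2 108.5
slope angle 0.02534643345915222 [-2.53518627e-02  1.06857261e+02]
```

View pics/w8.png

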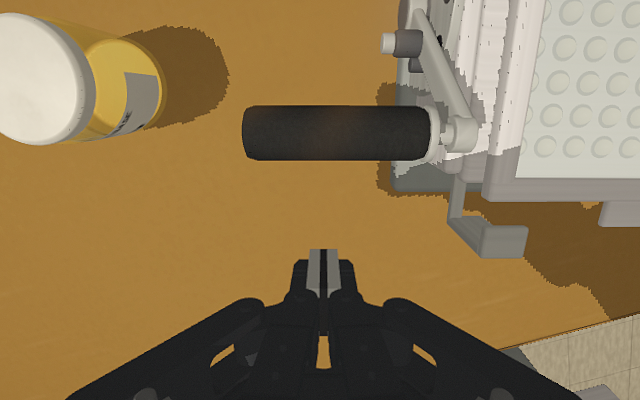

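servo_tool([
  {"slide":[1.0,-0.3,0.4],"rotation":[0,0,0]},
  {"slide":[1.9,-0.6,0.4],"rotation":[0,0,0]},
  {"slide":[2.9,-0.9,0.4],"rotation":[0,0,0]},
  {"slide":[3.6,-1.1,0.4],"rotation":[0,0,0]},
  {"slide":[3.8,-1.1,0.4],"rotation":[0,0,0]},
])

```text
time_s: 7.13
position: [527.3, 87.8, 93.4]
ee_rot: [-0.698, 0.106, 0.701, 0.101]
ft_force: [0.0, -0.5, -0.7]
finger_gap: 0.1
```

servo_tool([
  {"slide":[0.3,-0.1,0.1],"rotation":[0,0,0]},
  {"slide":[0.6,-0.2,0.2],"rotation":[0,0,0]},
  {"slide":[0.9,-0.3,0.3],"rotation":[0,0,0]},
])

```text
time_s: 7.38
position: [535.5, 85.1, 96.2]
ee_rot: [-0.697, 0.106, 0.702, 0.101]
ft_force: [-5.3, 3.8, 0.4]
finger_gap: 0.0
```

```bash
cat > slv.py <<'E'
from h import *
import sys
s,M=show();c=robot.calibration("wrist")
p,d=robot.read_camera("wrist");cv2.imwrite(f"pics/{sys.argv[1]}.png",p[:,:,::-1]);P=cloud(c,d,s);q=P-C;x=q@EX;y=q@EY;z=P[...,2]
k=(p.max(2)<60)&(z>110)&(z<170)&(y>130)&(y<230)&(x>((s["position"]-C)@EX)+8)&((abs(y-166)>20))
print("sleeve",k.sum(),np.percentile(x[k],[2,50,98]),np.percentile(y[k],[1,99]),np.percentile(z[k],[2,98]))
E
python3 slv.py s1
```

```text
t 7.3833 tcp [535.5  85.1  96.2] local [-73.  167.2  96.2] F loc [-6.1  2.2  0.4] gap 0.0
sleeve 2639 [-61.26214543 -49.00853529 -43.21594608] [130.35335725 194.01565455] [137.13095259 168.5125454 ]
```

servo_tool([
  {"slide":[0.5,-0.1,0.1],"rotation":[0,0,0]},
  {"slide":[1.0,-0.3,0.2],"rotation":[0,0,0]},
  {"slide":[1.5,-0.4,0.2],"rotation":[0,0,0]},
  {"slide":[2.0,-0.6,0.2],"rotation":[0,0,0]},
])

```text
time_s: 7.77
position: [555.0, 79.1, 98.2]
ee_rot: [-0.696, 0.106, 0.702, 0.101]
ft_force: [-3.4, 3.7, -0.2]
finger_gap: -0.1
```

```bash
python3 slv.py s2
```

```text
t 7.7667 tcp [555.   79.1  98.2] local [-52.6 167.   98.2] F loc [-4.3  2.6 -0.2] gap -0.1
sleeve 2823 [-38.70052992 -28.18553175 -22.49363763] [130.31439121 193.53727686] [148.13670656 159.15211877]
```

View pics/s2.png

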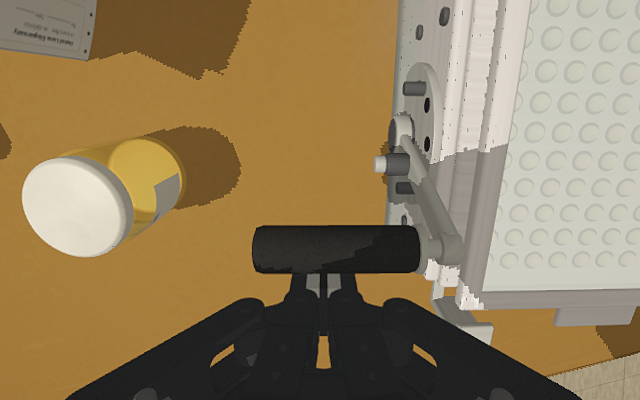

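servo_tool([
  {"slide":[0.6,-0.2,0],"rotation":[0,0,0]},
  {"slide":[1.2,-0.4,0.1],"rotation":[0,0,0]},
  {"slide":[1.8,-0.5,0.1],"rotation":[0,0,0]},
  {"slide":[2.4,-0.7,0.1],"rotation":[0,0,0]},
  {"slide":[3.0,-0.9,0.1],"rotation":[0,0,0]},
])

```text
time_s: 8.23
position: [587.2, 69.6, 99.5]
ee_rot: [-0.697, 0.106, 0.702, 0.101]
ft_force: [0.5, -0.7, 0.2]
finger_gap: -0.2
```

servo_tool([
  {"slide":[0.4,-0.1,0],"rotation":[0,0,0]},
  {"slide":[0.8,-0.2,0],"rotation":[0,0,0]},
  {"slide":[1.2,-0.4,0],"rotation":[0,0,0]},
])

```text
time_s: 8.48
position: [598.7, 65.8, 99.1]
ee_rot: [-0.697, 0.106, 0.702, 0.101]
ft_force: [-4.2, 5.8, -0.2]
finger_gap: 0.2
```

```bash
python3 slv.py s3
```

```text
t 8.4833 tcp [598.7  65.8  99.1] local [ -6.9 166.7  99.1] F loc [-5.7  4.4 -0.2] gap 0.2
sleeve 2959 [ 7.37264215 17.58606016 23.11786331] [130.27348563 193.14747752] [152.44475789 163.95796507]
```

servo_tool([
  {"slide":[0.5,-0.2,0],"rotation":[0,0,0]},
  {"slide":[1.0,-0.3,0],"rotation":[0,0,0]},
  {"slide":[1.5,-0.4,-0.2],"rotation":[0,0,0]},
  {"slide":[2.0,-0.6,-0.4],"rotation":[0,0,0]},
  {"slide":[2.5,-0.7,-0.5],"rotation":[0,0,0]},
])

```text
time_s: 8.95
position: [625.0, 58.4, 94.0]
ee_rot: [-0.697, 0.106, 0.702, 0.101]
ft_force: [-0.1, -1.0, -0.0]
finger_gap: -0.2
```

servo_tool([
  {"slide":[0.4,-0.1,-0.1],"rotation":[0,0,0]},
  {"slide":[0.8,-0.2,-0.2],"rotation":[0,0,0]},
  {"slide":[1.2,-0.4,-0.3],"rotation":[0,0,0]},
])

```text
time_s: 9.2
position: [637.6, 54.4, 91.0]
ee_rot: [-0.697, 0.106, 0.702, 0.101]
ft_force: [0.4, -0.9, -1.4]
finger_gap: 0.1
```

```bash
python3 slv.py s4
```

```text
t 9.2 tcp [637.6  54.4  91. ] local [ 33.7 166.9  91. ] F loc [ 0.7 -0.7 -1.4] gap 0.1
sleeve 3355 [44.79612905 61.88061173 70.24914628] [130.36824607 198.75925178] [136.06648124 169.68470325]
```

View pics/s4.png

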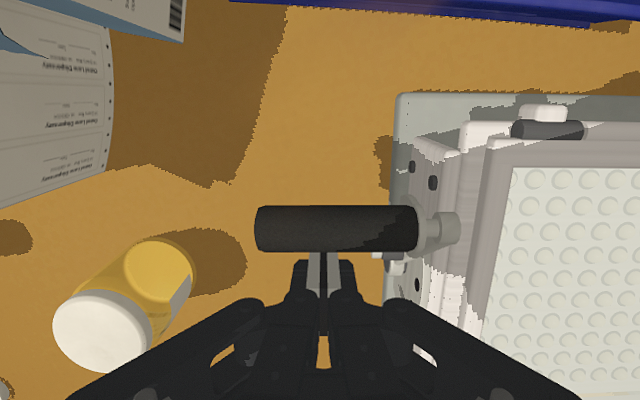

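The sleeve has sprung to x≈+61, where the second stop should be at +59. A light push should confirm it's against the stop.

servo_tool([
  {"slide":[0.2,-0.1,0],"rotation":[0,0,0]},
  {"slide":[0.4,-0.1,0],"rotation":[0,0,0]},
])

```text
time_s: 9.42
position: [642.3, 52.7, 90.8]
ee_rot: [-0.697, 0.106, 0.701, 0.101]
ft_force: [-0.0, -0.4, -0.6]
finger_gap: 0.1
```

servo_tool([
  {"slide":[0.15,0,0],"rotation":[0,0,0]},
  {"slide":[0.15,0,0],"rotation":[0,0,0]},
])

```text
time_s: 9.58
position: [643.9, 52.7, 90.8]
ee_rot: [-0.697, 0.106, 0.702, 0.101]
ft_force: [-0.6, -0.6, 0.7]
finger_gap: 0.2
```

servo_tool([
  {"slide":[0.1,0,0],"rotation":[0,0,0]},
  {"slide":[0.2,-0.1,0],"rotation":[0,0,0]},
])

```text
time_s: 9.75
position: [644.3, 52.4, 90.3]
ee_rot: [-0.696, 0.106, 0.703, 0.101]
ft_force: [-11.5, 7.9, 1.2]
finger_gap: 0.1
```

```bash
python3 slv.py s5
```

```text
t 9.75 tcp [644.3  52.4  90.3] local [ 40.6 166.8  90.3] F loc [-13.3   4.3   1.2] gap 0.1
sleeve 3494 [51.88834974 61.84275786 70.37833771] [130.3109954  199.20230063] [135.69152986 169.69248186]
```

The stop is solid: 13 N and the sleeve didn't move. I'll back off, lift clear and inspect.

servo_tool([
  {"slide":[-1,0.3,0],"rotation":[0,0,0]},
  {"slide":[-3,0.9,1],"rotation":[0,0,0]},
  {"slide":[-4,1.2,5],"rotation":[0,0,0]},
  {"slide":[-4,1.2,9],"rotation":[0,0,0]},
  {"slide":[-4,1.2,13],"rotation":[0,0,0]},
])

```text
time_s: 10.22
position: [603.3, 64.8, 221.8]
ee_rot: [-0.695, 0.106, 0.703, 0.101]
ft_force: [1.7, 0.4, 0.4]
finger_gap: 0.2
```

servo_tool([
  {"slide":[-2.5,-1.5,2],"rotation":[0,0,0]},
  {"slide":[-5,-3,4],"rotation":[0,0,0]},
  {"slide":[-7.5,-4.5,5],"rotation":[0,0,0]},
  {"slide":[-10,-6,5],"rotation":[0,0,0]},
  {"slide":[-12,-7.5,5],"rotation":[0,0,0]},
])

```text
time_s: 10.63
position: [482.0, -10.6, 272.7]
ee_rot: [-0.696, 0.106, 0.703, 0.101]
ft_force: [0.2, -0.7, -0.1]
finger_gap: 0.2
```

```bash
python3 lid.py f1
python3 - <<'E'
from h import *
s,M=show();c=robot.calibration("wrist")
p,d=robot.read_camera("wrist");P=cloud(c,d,s);q=P-C;x=q@EX;y=q@EY;z=P[...,2]
k=(p.max(2)<60)&(z>110)&(z<165)&(y>120)&(y<230)&(x>20)
if k.sum():print("sleeve",np.percentile(x[k],[2,50,98]),np.percentile(y[k],[1,99]),np.percentile(z[k],[2,98]))
for n in("scene","side"):
    p,d=robot.read_camera(n);cv2.imwrite(f"pics/{n}f.png",p[:,:,::-1])
    u,v,w,h=dict(scene=(240,140,150,150),side=(260,155,110,130))[n]
    cv2.imwrite(f"pics/{n}fz.png",cv2.resize(p[v:v+h,u:u+w,::-1],None,fx=4,fy=4,interpolation=cv2.INTER_CUBIC))
E
```

```text
t 10.6333 tcp [482.  -10.6 272.7] local [-97.   60.2 272.7] F loc [ 0.4 -0.6 -0.1] gap 0.2
-110 1973 -88.5 354.6
-80 480 -65.4 108.9
-50 500 -34.8 108.9
-20 527 -4.3 108.8
10 572 25.5 108.8
40 535 53.8 108.8
slope angle 1.0134920429983845 [ -1.60461989 131.39926355]
t 10.6833 tcp [479.5 -12.3 272.5] local [-98.8  57.9 272.5] F loc [ 3.  -0.8  1.5] gap -0.1
sleeve [50.41715158 53.08519452 56.11219555] [130.04182523 191.84714197] [136.1475062  145.30286403]
```

View pics/f1.png

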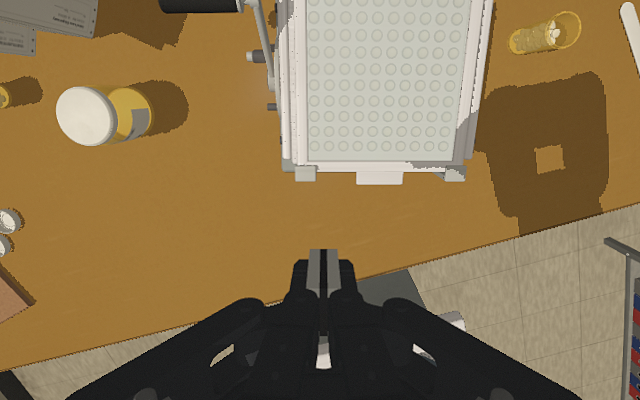

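View pics/scenefz.png

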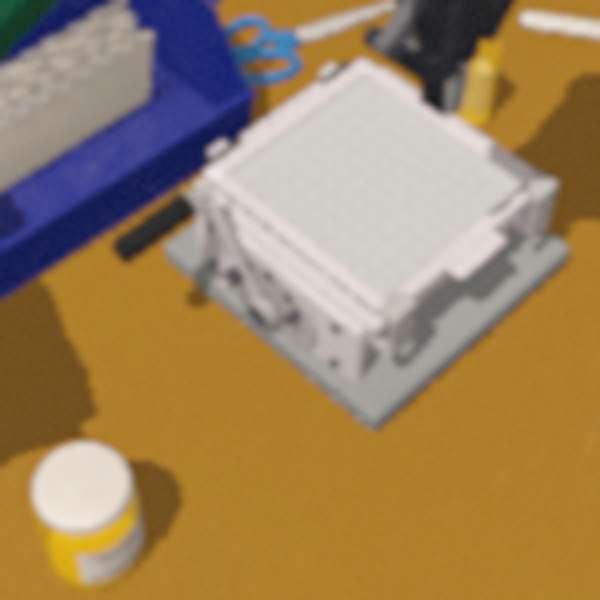

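View pics/sidefz.png

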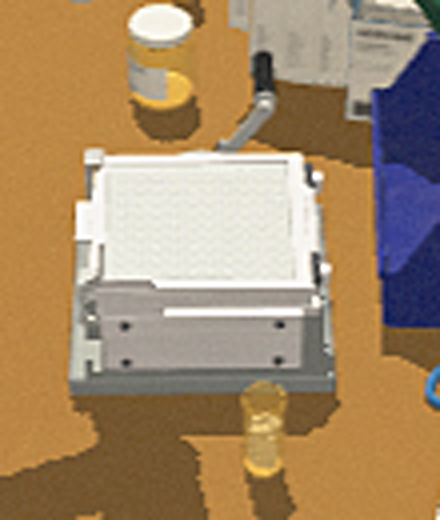

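The lid is level at 108.8 mm throughout. The clamps are drawn in over its front corners, at (305,173) and (455,173) in the wrist view, and the lever leans to the back. The press, jar and vial look unmoved and the hand is clear. I'll let it settle briefly, then hand in.

servo_tool([
  {"slide":[-2,-2,2],"rotation":[0,0,0]},
  {"slide":[-4,-3,3],"rotation":[0,0,0]},
  {"slide":[-4,-3,3],"rotation":[0,0,0]},
  {"slide":[-4,-3,3],"rotation":[0,0,0]},
])

```text
time_s: 11.17
position: [444.2, -40.2, 302.8]
ee_rot: [-0.696, 0.106, 0.702, 0.102]
ft_force: [0.4, 0.5, -0.2]
finger_gap: -0.2
```

Run:
```python
from h import *
s,M=show();print(s["joint_velocities"].round(3));print(robot.hand_in())
```

```text
t 11.1667 tcp [444.2 -40.2 302.8] local [-124.8   21.1  302.8] F loc [ 0.3  0.6 -0.2] gap -0.2
[ 0.016  0.032  0.     0.002 -0.008  0.006]
the job is handed in; nothing more can be done
None
```

I pushed the lid fully shut with the closed fingers, then pushed the side lever past its first click to its second stop. The job was handed in at 11.2 s with the arm clear of everything.

**Last checks**
- **Lid:** level, with the side rails at 108.8 mm (nominal 110). The clamps are in over its front corners.
- **Lever:** the bar was about 60 mm behind the spindle, where 59 is expected, and did not move under a 13 N push. After I backed off it still leaned to the back.
- **Surroundings:** the press, jar and vial look unmoved in the pictures. I did not check the spatula closely; it was never approached.

**What disagreed or was firmer than planned**
- **Fingertips:** they ended about 28 mm short of the reported tool point in every camera view, so I found contact by force and sight instead.
- **Lid push:** the last push peaked at about 38 N downwards and 12 N sideways at the wrist. That is firmer than a light push, but the sideways part stayed below the 30 N that would slide the press.
- **Final lid angle:** the automatic fit gave a wrong value because the gripper was in view, so I relied on the rail heights instead.

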